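Guard on, then key-start the tube rotator

ROBOT

A 6-joint arm with a two-finger parallel gripper is mounted at the origin on the work surface. World frame = base frame: x ahead of the robot, y to its left, z up, the work surface at z = 0. Lengths are in mm, angles in rad, forces in N, time in s.
With the tool pointing down it reaches from about 275 to 725 mm from the base axis. Payload 5.6 kg.
Tool frame: the origin (TCP) lies at the very end of the fingers, on their centre line; the grasp point (between the pads) lies 19 mm behind it; z points along the fingers, y is the line along which they close (so a half turn about z gives the same grasp; the last joint's range is limited). The gripper opens to 85 mm and grips with 20 to 120 N. Pads are 22 mm wide; open, the fingers measure 114 mm over their backs; the gripper's body (76 mm by 85 mm) begins 54 mm behind the grasp point. The pads swing forward as they close: fully open they stand 13 mm farther back than shut.
Start: joints at [1.523, 0.255, 0.108, 0, -1.424, -0.285], TCP at [179.653, 519.825, 231.283] pointing down, gripper open.
Joint ranges: [-2.95, 2.95], [-1.21, 1.97], [-1.09, 1.5], [-2.87, 1.71], [-2.94, -0.07], [-3.05, 3.05]. Speed limits (rad/s): [2.57, 2.57, 3.14, 3.14, 3.14, 3.14].

INTERFACE

Orientations are given as a unit quaternion [x, y, z, w].
In Python, from plant import monitor, cams, manip gives the robot as it stands.
- The arm moves only by the tool jog_arm, never from a script. Its argument "moves" is a list of rows, each an object with "offset": the shift along the tool's x, y, z in cm, a list of three; "turn": the turn, a rotation vector about the tool's x, y, z in degrees, a list of three; "claw": the closure, from 0 (fully open) to 1 (shut). A call has 1 to 20 rows; each row is the pose to reach, as a shift and turn from the pose commanded when the call began, along the tool's axes at that moment; what a row does not reach only later rows make up. A row lasts 1/10 s, in which the tool goes at most 50 mm and 8.59 degrees, less where a joint would pass 70% of its speed; a pose out of reach is approached as far as the arm can. A call with a gripper value outside its range is refused whole. The fingers move at their own pace and stop on an object; "squeeze" is the grip in N (left out, the last holds). Time passes only in rows, so rows that repeat a pose let the fingers close. It gives the time, the measured TCP pose, the force, the opening and the grip force at its end, in the units of the state.
- monitor.observe(): the state, without advancing time (a new reading comes with each control period).
- cams.get_image(name): name is "scene" or "side" or "wrist"; returns a dict with "img" (480x640x3 uint8, red, green, blue), "depth" (480x640 float32, mm along the optical axis (not along the pixel's ray), 0 where there is no reading), "fx", "fy", "cx", "cy" (pixels), "rvec" (rotation vector, rad) and "tvec" (3), from world to camera coordinates, as OpenCV has them. Camera axes: x right, y down, z forward; pixel columns grow to the right and rows downward; lengths in mm; the calibration is good to about 2 mm. A picture is of the moment at which its call begins.
- manip.job_done(): hands the job in; it is judged then, once.
The state is a dict: "clock": time; "joint_positions": joint angles; "joint_velocities": joint speeds; "joint_efforts": joint torques, N m; "tcp_pos": TCP position; "tcp_rot": TCP orientation; "wrist_force": force on the tool from outside, world axes, zero at the start; "ft_torque": the same for the moment, N m; "opening": finger opening in mm; "finger_force": force on a finger pad.
Only numpy, scipy, OpenCV 4.12 (cv2) and the standard library are available. Lean on these libraries where they do the work, as an engineer would, in place of code of your own. Each camera call takes 0.05 s, during which the arm holds its last target. There are 200 camera calls.

TASK

Hang the amber splash shield over the guard rail across the front of the tube rotator, with the rail in the channel along the shield's top and the shield's wings pointing back towards the rotor, and let go of it. Then turn the big black key on the sloped console clockwise, past the green run mark, all the way to its stop at start, hold it there for about a second, and let it spring back to run. Never turn the key to start before the shield hangs, and leave everything else on the bench where it stands.

Things in the scene. Friction and masses are not known exactly. Their poses are not given: they have to be found in the camera images.
- shield_grip (a point): Centre of the black grip fin (12 thick x, 70 long y, 36 high) on top of the loose amber splash shield: 0.25 kg, 150 wide (y), 176 high, stands upright at the start. x is square to its 4 thick plate (at x = -15), +x the side of its two wings; y along the channel, z up. 158 above the shield's lower edge; the fin stands on the channel's orange roof (34 by 150, 4 thick).
- shield_channel (a point): Middle of the channel along the shield's top, 29 below the fin's centre, 7 below the underside of the roof; axes as shield_grip. Channel open below and at its ends, 26 wide inside (x -13 to 13), 150 long; plate in front, a back lip at x = 15 reaches 24 below the roof. The rail's axis passes about here when the shield hangs.
- shield_wings (a point): Midway between the free ends of the shield's two wings (64 high from the lower edge, 4 thick, at y = +-73, reaching to x = 49): 45 behind (+x) the channel's middle plane, 32 above the lower edge; axes as shield_grip. The wings cannot pass the rail from above: the rail enters from behind through the 48 high gap between wing tops and back lip, then the shield is lowered.
- rail_mid (a point): Middle of the axis of the level steel guard rail, 14 diameter, 200 above the bench, at the front of the white tube rotator (fixed). x points from the rail back to the rotor, y along the rail, z up. Posts at y = +-130; rotor parts begin 72 behind the rail, nothing there is above 170. The hung shield's x lies along this x (wings to the rotor).
- key_grip (a point): Centre of the key's black bow: 66 wide (x, towards its red-striped end), 11 thick (y), 36 high (z, 30 to 66 above the panel), on a 12 mm stem in a 34 diameter, 14 high collar. z is the turning axis, square out of the sloped panel (145 by 160, centred on the key), 28 degrees from vertical to the robot's side. x and y turn with the key: red end to the red mark = off, green = run, yellow = start.
- key_turn (a joint): Key angle in rad, clockwise facing the panel (that is about -z of key_grip): 0 off to 1.1 run. Stays where left; friction about 0.03 N m. Starts at 0 to 0.3, near off.
- key_spring (a joint): Further clockwise angle beyond run: 0 at run, 0.7 rad at start (hard stop). Moves once key_turn is 1.1, against a return spring of 0.10 N m at 0, 0.28 N m at 0.7; let go, it returns to 0 while key_turn stays 1.1. In all the key turns 1.5 to 1.8 rad to start: best regrasped at run.
- bottle_red: Red bottle, 68 diameter, 160 high, loose bystander to be left alone; origin at the centre of its underside.
- bottle_teal: Teal bottle, 68 diameter, 160 high, loose bystander to be left alone; origin at the centre of its underside.
- bottle_small: Small amber jar with orange cap, 50 diameter, 70 high, loose bystander to be left alone; origin at the centre of its underside.
- slide_box: Blue slide box, 80 by 120 by 30 high, loose bystander to be left alone; origin at the centre of its underside.
- sample_cup: White open cup, 80 diameter, 90 high, loose bystander to be left alone; origin at the centre of its underside.
- dish: White shallow dish, 90 diameter, 16 high, loose bystander to be left alone; origin at the centre of its underside.
- bottle_blue: Blue bottle, 68 diameter, 140 high, loose bystander to be left alone; origin at the centre of its underside.

How it is judged:
By the outcome, as a careful person would: the job done as asked, in the order asked, and still so for the second after the job is handed in, with the robot touching nothing.
It also fails if it takes over 72 s, if anything falls off the work surface, if the arm or the gripper's body presses on something with over 40 N, if the wrist force passes 120 N, or if a joint passes its speed limit or range.

## Working session

There is one attempt and no reset: what is moved stays moved. The work goes in short steps, Python scripts to look and compute and a tool call to move; the robot and the scene stay as the last step left them, time stands still between calls to the robot, and variables do not carry over. Pictures are saved under pics/ and viewed, at most 10 in all, crops included, and the job is handed in when it is done.

Besides the shell and the picture viewer there is one more tool, called after "Request:" as name(argument=value, ...), one argument or row to a line, values as JSON. jog_arm: Moves the arm, as the interface text tells. Its arguments: {"type":"object","properties":{"moves":{"type":"array"},"squeeze":{"type":"number"}},"required":["moves"]}

```bash
mkdir -p pics; cat > h.py <<'E'
import numpy as np, cv2
from scipy.spatial.transform import Rotation as R
from plant import monitor, cams, manip
def grab(n,save=None):
    d=cams.get_image(n); d['R']=R.from_rotvec(np.ravel(d['rvec'])).as_matrix(); d['t']=np.ravel(d['tvec'])
    if save: cv2.imwrite(f'pics/{save}.png',d['img'][:,:,::-1])
    return d
def pts(d):  # world point per pixel from depth
    v,u=np.mgrid[:480,:640]; z=d['depth']
    c=np.stack([(u-d['cx'])/d['fx']*z,(v-d['cy'])/d['fy']*z,z],-1)
    return (c-d['t'])@d['R']
def ray(d,u,v):
    c=np.array([(u-d['cx'])/d['fx'],(v-d['cy'])/d['fy'],1.])
    r=d['R'].T@c; return -d['R'].T@d['t'], r
def onplane(d,u,v,z):
    o,r=ray(d,u,v); return o+r*(z-o[2])/r[2]
def proj(d,p):
    c=d['R']@np.asarray(p)+d['t']; return d['fx']*c[0]/c[2]+d['cx'],d['fy']*c[1]/c[2]+d['cy']
E
python3 - <<'E'
from h import *
for n in('scene','side'):
    d=grab(n,n+'0'); np.savez(n+'0.npz',**d); print(n,-d['R'].T@d['t'],d['R'][2])
s=monitor.observe(); print(s)
E
```

```text
scene [1438.88030662  180.6061895  1635.86221398] [-0.52473602 -0.01990091 -0.85103235]
side [ 220.83061387 -908.79448911 1034.28516588] [ 0.22050075  0.74307325 -0.63183983]
{'clock': 0.1, 'joint_positions': array([ 1.52260507e+00,  2.55713018e-01,  1.07147930e-01, -4.14399485e-04,
       -1.42390890e+00, -2.84620355e-01]), 'joint_velocities': array([ 0.0007283 , -0.000487  ,  0.00282913,  0.00310917, -0.00030716,
        0.00141045]), 'joint_efforts': array([-1.57639010e-03, -3.87604272e+01,  2.38476026e+01,  5.37780136e+00,
       -3.74147683e-03,  4.51743560e-06]), 'tcp_pos': array([179.48213883, 519.42837084, 230.47967387]), 'tcp_rot': array([ 9.86181054e-01, -1.65668894e-01, -1.04581397e-04,  8.57147623e-04]), 'wrist_force': array([-0.12174923, -0.03164503,  0.4343231 ]), 'ft_torque': array([-0.05157624,  0.00988342,  0.01575572]), 'finger_force': 0.0, 'opening': 85.55616476449289}
```

View pics/scene0.png

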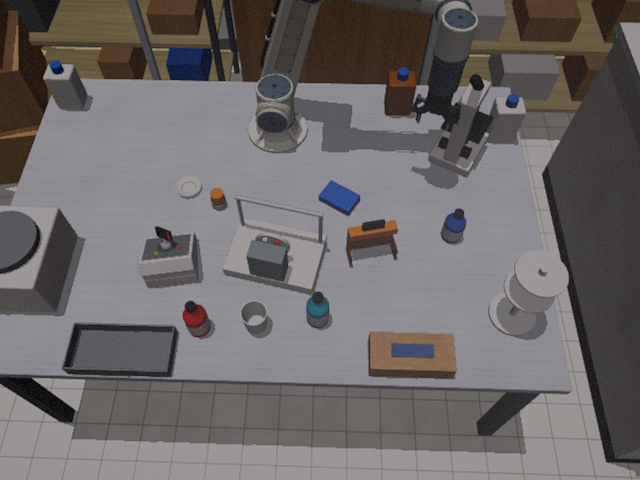

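View pics/side0.png

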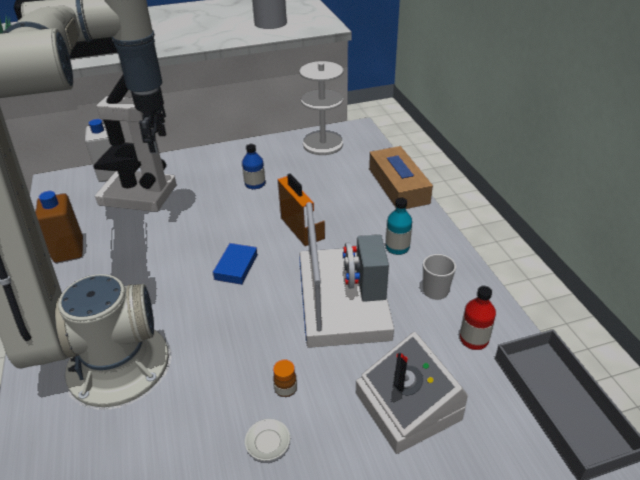

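The scene view shows the shield's fin at (373,225), wings pointing down in the image (+x). The rail runs from (240,202) to (322,213), and the key's bow is at (164,236) with its red end to the upper left. The side view shows the fin at (294,185), the rail at (313,215)-(316,320) and the key at (400,373).

```bash
python3 - <<'E'
from h import *
ds={n:dict(np.load(n+'0.npz')) for n in('scene','side')}
def tri(a,b):
    (o1,r1),(o2,r2)=ray(ds['scene'],*a),ray(ds['side'],*b)
    A=np.stack([r1,-r2],1); s=np.linalg.lstsq(A,o2-o1,rcond=None)[0]
    p,q=o1+s[0]*r1,o2+s[1]*r2; return (p+q)/2,np.linalg.norm(p-q)
box={'scene':dict(fin=(355,212,392,236),rail=(236,195,326,225),key=(150,222,178,252)),
     'side':dict(fin=(284,170,306,200),rail=(302,205,322,325),key=(388,348,414,396))}
cen={}
for n in ds:
    d=ds[n]; P=pts(d); I=d['img'].astype(int); hsv=cv2.cvtColor(d['img'],cv2.COLOR_RGB2HSV)
    for k,(a,b,c,e) in box[n].items():
        m=np.zeros((480,640),bool); m[b:e,a:c]=True
        if k=='rail': m&=(abs(P[...,2]-203)<7)
        elif k=='fin': m&=(I.max(2)<60)
        else: m&=((I.max(2)<45)|((hsv[...,0]<8)&(hsv[...,1]>150)))
        cnt,lab,st,ce=cv2.connectedComponentsWithStats(m.astype(np.uint8)); i=1+np.argmax(st[1:,4]); mm=lab==i
        Q=P[mm&(d['depth']>0)]; v,u=np.nonzero(mm); cen[n,k]=(u.mean(),v.mean())
        w=np.linalg.svd(Q-Q.mean(0),full_matrices=False)[2]
        print(n,k,mm.sum(),'cen',np.round(cen[n,k],1),'med',np.median(Q,0).round(0),'z',np.percentile(Q[:,2],[2,98]).round(0),'dir',w[0].round(3),'ext',np.ptp((Q-Q.mean(0))@w[0]).round())
    # orange roof
    m=(hsv[...,0]>5)&(hsv[...,0]<18)&(hsv[...,1]>150)&(abs(P[...,2]-141)<6)&(P[...,0]<700)&(P[...,1]>150)
    if n=='scene': m[:,:340]=0; m[:,405:]=0
    Q=P[m]; 
    r=cv2.minAreaRect(Q[:,:2].astype(np.float32)); print(n,'roof',len(Q),r,np.median(Q[:,2]))
    # console panel
    if n=='scene': m=np.zeros((480,640),bool); m[236:260,145:195]=True
    else: m=np.zeros((480,640),bool); m[345:420,365:455]=True
    m&=(I.max(2)<110)&(I.max(2)-I.min(2)<15)&(I.max(2)>45)&(P[...,2]>40)
    Q=P[m]; c=np.median(Q,0); Q=Q[np.linalg.norm(Q-c,axis=1)<70]
    for _ in range(4):
        c=Q.mean(0); w=np.linalg.svd(Q-c,full_matrices=False)[2]; Q=Q[abs((Q-c)@w[2])<4]
    print(n,'panel',len(Q),c.round(0),w[2].round(3))
    for nm,lo,hi in(('green',45,80),('yel',22,35),('red',0,6)):
        mk=(hsv[...,0]>=lo)&(hsv[...,0]<=hi)&(hsv[...,1]>130)
        w_=np.zeros_like(mk); 
        if n=='scene': w_[225:262,140:198]=1
        else: w_[340:420,360:455]=1
        v,u=np.nonzero(mk&w_); print(nm,len(u),(u.mean().round(1),v.mean().round(1)) if len(u) else '',np.median(P[mk&w_],0).round(0) if len(u) else '')
for k in('fin','key'): print('tri',k,tri(cen['scene',k],cen['side',k]))
E
```

```text
scene fin 165 cen [373.3 224.8] med [513. 332. 164.] z [139. 181.] dir [ 0.221 -0.974  0.037] ext 68.0
scene rail 364 cen [279.  205.5] med [479.  46. 204.] z [197. 209.] dir [0.216 0.976 0.001] ext 269.0
scene key 127 cen [163.7 234. ] med [ 549. -305.  140.] z [ 90. 158.] dir [ 0.479  0.83  -0.286] ext 75.0
scene roof 260 ((221.0728759765625, 394.0936279296875), (142.655029296875, 684.8768310546875), 77.43098449707031) 139.68195719513122
scene panel 531 [ 576. -291.  101.] [ 0.465  0.071 -0.883]
green 4 (np.float64(165.0), np.float64(253.5)) [ 606. -296.  117.]
yel 7 (np.float64(155.4), np.float64(252.9)) [ 603. -328.  113.]
red 14 (np.float64(171.7), np.float64(239.6)) [ 562. -287.  141.]
side fin 151 cen [294.7 184.9] med [506. 314. 165.] z [145. 177.] dir [-0.255  0.96   0.118] ext 69.0
side rail 484 cen [312.7 245.1] med [469.  18. 205.] z [198. 209.] dir [-0.214 -0.977  0.001] ext 269.0
side key 331 cen [400. 373.] med [ 541. -316.  141.] z [111. 158.] dir [-0.452 -0.794 -0.405] ext 75.0
side roof 398 ((207.54122924804688, 389.2569274902344), (142.33619689941406, 698.4132080078125), 77.6691665649414) 139.12940302126273
side panel 2221 [ 569. -326.   93.] [ 0.46   0.099 -0.882]
green 22 (np.float64(425.5), np.float64(365.3)) [ 604. -299.  116.]
yel 29 (np.float64(429.7), np.float64(379.6)) [ 599. -328.  111.]
red 25 (np.float64(403.1), np.float64(356.9)) [ 559. -288.  148.]
tri fin (array([508.98104887, 331.81803143, 153.89190036]), np.float64(0.6746717399262201))
tri key (array([ 544.29740648, -307.74006598,  128.73290563]), np.float64(0.3699797207745321))
```

```bash
cat >> h.py <<'E'
def rows(pos,Rm,cmd=None):
    s=monitor.observe(); p,Rc=(s['tcp_pos'],R.from_quat(s['tcp_rot'])) if cmd is None else cmd
    print('offset cm',(Rc.inv().apply(np.asarray(pos)-p)/10).round(2),'turn',np.degrees((Rc.inv()*Rm).as_rotvec()).round(2))
def frame(z,y):  # tool rotation from z dir and y dir
    z=np.array(z,float);z/=np.linalg.norm(z);y=np.array(y,float);y-=z*(y@z);y/=np.linalg.norm(y)
    return R.from_matrix(np.stack([np.cross(y,z),y,z],1))
E
python3 - <<'E'
from h import *
ds={n:dict(np.load(n+'0.npz')) for n in('scene','side')}
for n in ds:
    d=ds[n]; P=pts(d); hsv=cv2.cvtColor(d['img'],cv2.COLOR_RGB2HSV)
    m=np.zeros((480,640),bool)
    a,b,c,e=dict(scene=(342,215,402,245),side=(276,165,316,215))[n]; m[b:e,a:c]=1
    m&=(hsv[...,0]>4)&(hsv[...,0]<20)&(hsv[...,1]>130)&(abs(P[...,2]-140)<5)
    Q=P[m]; print(n,'roof',len(Q),cv2.minAreaRect(Q[:,:2].astype(np.float32)),np.median(Q[:,2]))
    m=np.zeros((480,640),bool); a,b,c,e=dict(scene=(236,195,326,225),side=(302,205,322,325))[n]; m[b:e,a:c]=1
    Q=P[m&(abs(P[...,2]-203)<7)]; u=np.array([.216,.976,0]); t=Q@u
    vv=np.array([.976,-.216,0]); T=(t.min()+t.max())/2; mid=T*u+np.median(Q@vv)*vv
    print(n,'rail mid',mid.round(1),np.ptp(t),np.percentile(Q[:,2],[50,99]))
rows([505,325,300],frame([0,0,-1],[-.972,-.235,0]))
E
```

```text
scene roof 264 ((512.6441040039062, 329.8209228515625), (36.93671417236328, 148.8955078125), 13.346165657043457) 139.37546712805042
scene rail mid [479.5  44.1   0. ] 269.2708510824805 [204.03352739 209.67240464]
side roof 280 ((506.0723571777344, 328.36297607421875), (35.888729095458984, 155.85752868652344), 13.134175300598145) 138.4994531829392
side rail mid [473.2  38.5   0. ] 269.0276657084305 [204.6109004  209.16776664]
offset cm [37.12  7.75 -6.94] turn [ 9.000e-02 -5.000e-02  5.734e+01]
```

Request:
jog_arm(
  moves=[
    {"offset":[8,1.5,-6.9],"turn":[0,0,8],"claw":0},
    {"offset":[37.1,7.8,-6.9],"turn":[0,0,57.3],"claw":0},
    {"offset":[37.1,7.8,-6.9],"turn":[0,0,57.3],"claw":0},
    {"offset":[37.1,7.8,-6.9],"turn":[0,0,57.3],"claw":0},
    {"offset":[37.1,7.8,-6.9],"turn":[0,0,57.3],"claw":0},
    {"offset":[37.1,7.8,-6.9],"turn":[0,0,57.3],"claw":0},
    {"offset":[37.1,7.8,-6.9],"turn":[0,0,57.3],"claw":0},
    {"offset":[37.1,7.8,-6.9],"turn":[0,0,57.3],"claw":0},
    {"offset":[37.1,7.8,-6.9],"turn":[0,0,57.3],"claw":0},
    {"offset":[37.1,7.8,-6.9],"turn":[0,0,57.3],"claw":0},
    {"offset":[37.1,7.8,-6.9],"turn":[0,0,57.3],"claw":0},
    {"offset":[37.1,7.8,-6.9],"turn":[0,0,57.3],"claw":0},
  ],
)

```text
clock: 1.3
tcp_pos: [503.9, 325.6, 300.3]
tcp_rot: [0.787, -0.618, -0.0, 0.0]
wrist_force: [-0.5, -0.1, -0.3]
opening: 85.7
finger_force: 0.0
```

```bash
python3 - <<'E'
from h import *
d=grab('wrist','w1'); np.savez('w1.npz',**d); s=monitor.observe(); print(s['clock'],s['tcp_pos'],s['joint_positions'].round(2)); print(-d['R'].T@d['t'],d['R'][2])
E
```

```text
1.35 [503.90036786 325.65062119 300.44557001] [ 0.83  0.35  0.42 -0.   -1.63 -0.59]
[522.215174   245.80889187 443.69994463] [-0.07541767  0.30913879 -0.94802183]
```

View pics/w1.png

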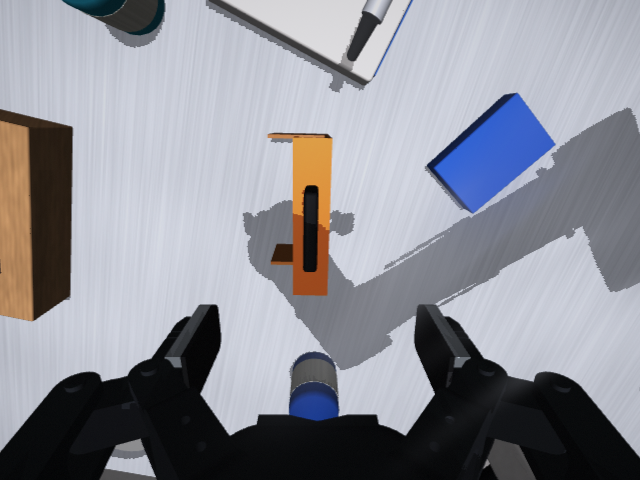

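The wrist view shows the shield's orange roof at (293..332, 135..296) with the fin at (311,228), aligned with the image columns. The rail post is at (362,40).

```bash
python3 - <<'E'
from h import *
d=dict(np.load('w1.npz')); hsv=cv2.cvtColor(d['img'],cv2.COLOR_RGB2HSV); P=pts(d)
m=np.zeros((480,640),bool); m[130:300,285:340]=1
o=m&(hsv[...,0]>4)&(hsv[...,0]<22)&(hsv[...,1]>120)&(abs(P[...,2]-140)<6)
f=m&(d['img'].max(2)<60)&(P[...,2]>168)
for n,k,z in(('roof',o,140),('fin top',f,176)):
    print(n,k.sum(),'depth z',np.median(P[k][:,2]))
    v,u=np.nonzero(k); w=np.array([onplane(d,a,b,z)[:2] for a,b in zip(u,v)]); print(cv2.minAreaRect(w.astype(np.float32)),w.mean(0))
q=m&(abs(P[...,2]-176)<5); Q=P[q]; print('fin depth',cv2.minAreaRect(Q[:,:2].astype(np.float32)),np.median(Q[:,2]))
r=(abs(P[...,2]-204)<8); v,u=np.nonzero(r); print('rail',r.sum(),u.min(),u.max(),v.min(),v.max())
if r.sum():
  print(P[r].mean(0),np.linalg.svd(P[r]-P[r].mean(0),full_matrices=False)[2][0])
E
```

```text
roof 4519 depth z 140.71777106341
((507.3558349609375, 330.3826904296875), (33.505218505859375, 150.3877716064453), 12.372960090637207) [509.63576951 321.81089898]
fin top 1100 depth z 176.42801054939446
((507.9305114746094, 329.0119934082031), (11.262219429016113, 69.96590423583984), 12.21509075164795) [508.16271182 327.69723843]
fin depth ((507.59991455078125, 329.6728820800781), (12.000877380371094, 69.25891876220703), 12.500222206115723) 176.36845355147867
rail 506 362 392 0 23
[503.17755664 173.97953844 205.18488363] [-0.91731039 -0.33088174  0.22149249]
```

```bash
python3 - <<'E'
from h import *
rows([507.6,329.6,146],frame([0,0,-1],[-.977,-.213,0]))
E
```

```text
offset cm [-0.29 -0.45 15.44] turn [-0.    0.01  1.44]
```

Request:
jog_arm(
  moves=[
    {"offset":[-0.3,-0.45,3],"turn":[0,0,1.4],"claw":0},
    {"offset":[-0.3,-0.45,7],"turn":[0,0,1.4],"claw":0.3},
    {"offset":[-0.3,-0.45,11],"turn":[0,0,1.4],"claw":0.4},
    {"offset":[-0.3,-0.45,14],"turn":[0,0,1.4],"claw":0.4},
    {"offset":[-0.3,-0.45,15.4],"turn":[0,0,1.4],"claw":0.4},
    {"offset":[-0.3,-0.45,15.4],"turn":[0,0,1.4],"claw":0.5},
    {"offset":[-0.3,-0.45,15.4],"turn":[0,0,1.4],"claw":1},
    {"offset":[-0.3,-0.45,15.4],"turn":[0,0,1.4],"claw":1},
    {"offset":[-0.3,-0.45,15.4],"turn":[0,0,1.4],"claw":1},
    {"offset":[-0.3,-0.45,15.4],"turn":[0,0,1.4],"claw":1},
    {"offset":[-0.3,-0.45,15.4],"turn":[0,0,1.4],"claw":1},
    {"offset":[-0.3,-0.45,15.4],"turn":[0,0,1.4],"claw":1},
    {"offset":[-0.3,-0.45,15.4],"turn":[0,0,1.4],"claw":1},
  ],
  squeeze=60,
)

```text
clock: 2.65
tcp_pos: [509.4, 329.8, 148.2]
tcp_rot: [0.779, -0.628, 0.0, -0.002]
wrist_force: [-0.6, 1.2, 6.0]
opening: 11.1
finger_force: 60.6
```

```bash
python3 - <<'E'
from h import *
s=monitor.observe(); print(s['clock'],s['tcp_pos'],s['tcp_rot'],s['opening'],s['finger_force'],s['wrist_force'])
rm=np.array([476,41]); a=np.radians(-12.5); x=np.array([np.cos(a),np.sin(a)])
for off in (-140,-100):
  p=rm+off*x; rows([*p,s['tcp_pos'][2]+114],frame([0,0,-1],[-x[0],-x[1],0]))
E
```

```text
2.65 [509.38812945 329.78669089 148.17446701] [ 7.78528754e-01 -6.27605755e-01  3.70834758e-04 -1.96412423e-03] 11.123027688189444 60.64244627952576 [-0.63351522  1.22150023  5.9949764 ]
offset cm [ 21.63  22.06 -11.52] turn [-0.18  0.15 24.75]
offset cm [ 23.3   18.43 -11.51] turn [-0.18  0.15 24.75]
```

Request:
jog_arm(
  moves=[
    {"offset":[0,0,-1.5],"turn":[0,0,0],"claw":1},
    {"offset":[0,0,-4.5],"turn":[0,0,0],"claw":1},
    {"offset":[0,0,-8],"turn":[0,0,0],"claw":1},
    {"offset":[0,1,-11.5],"turn":[0,0,2],"claw":1},
    {"offset":[0.5,4,-11.5],"turn":[0,0,4],"claw":1},
    {"offset":[1.5,8,-11.5],"turn":[0,0,7],"claw":1},
    {"offset":[2.6,11.7,-11.5],"turn":[0,0,10],"claw":1},
    {"offset":[5,14,-11.5],"turn":[0,0,12],"claw":1},
    {"offset":[8.5,16,-11.5],"turn":[0,0,15],"claw":1},
    {"offset":[12,18,-11.5],"turn":[0,0,18],"claw":1},
    {"offset":[15.5,20,-11.5],"turn":[0,0,21],"claw":1},
    {"offset":[19,21.5,-11.5],"turn":[0,0,23.5],"claw":1},
    {"offset":[21.2,22,-11.5],"turn":[0,0,24.7],"claw":1},
    {"offset":[21.6,22,-11.5],"turn":[0,0,24.7],"claw":1},
    {"offset":[21.6,22,-11.5],"turn":[0,0,24.7],"claw":1},
    {"offset":[21.6,22,-11.5],"turn":[0,0,24.7],"claw":1},
  ],
)

```text
clock: 4.25
tcp_pos: [339.2, 71.6, 261.0]
tcp_rot: [-0.626, 0.78, 0.0, -0.0]
wrist_force: [-0.3, -0.3, -2.4]
opening: 11.2
finger_force: 59.6
```

```bash
python3 - <<'E'
from h import *
d=grab('side','s2'); np.savez('s2.npz',**d); w=grab('wrist','w2'); np.savez('w2.npz',**w)
big=np.hstack([cv2.resize(d['img'][60:360,180:480],(400,400)),cv2.resize(w['img'],(400,400))]); cv2.imwrite('pics/m2.png',big[:,:,::-1])
s=monitor.observe(); print(s['clock'],s['tcp_pos'],s['tcp_rot'],s['opening'],s['finger_force'],s['wrist_force'],R.from_quat(s['tcp_rot']).as_matrix().round(3))
E
```

```text
4.35 [339.2410505   71.83121204 260.99717019] [-6.26493368e-01  7.79426641e-01  1.77445763e-04 -3.74350439e-04] 11.03324195493407 59.59411025047302 [-0.17725754 -0.4048756  -1.45422809] [[-0.215 -0.977 -0.001]
 [-0.977  0.215 -0.   ]
 [ 0.     0.001 -1.   ]]
```

View pics/m2.png

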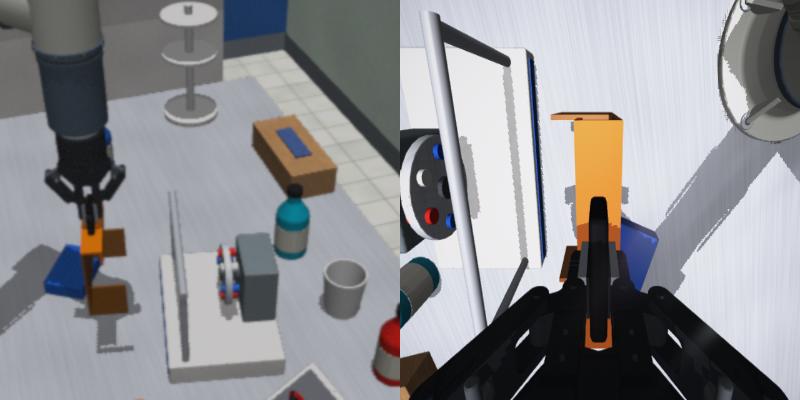

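The left half shows the shield upright in the grip, wings towards the rotor. The right half (wrist) shows the roof at (575..622, 120..250) and the rail from (430,15) to (485,325).

```bash
python3 - <<'E'
from h import *
x=np.array([.976,-.216,0]); u=np.array([.216,.976,0])
w=dict(np.load('w2.npz')); P=pts(w); hsv=cv2.cvtColor(w['img'],cv2.COLOR_RGB2HSV)
v_,u_=np.mgrid[:480,:640]
m=(abs(P[...,2]-203)<9)&(u_<150)&(hsv[...,1]<60)&(w['depth']>0); Q=P[m]
print('rail',m.sum(),Q.mean(0),np.linalg.svd(Q-Q.mean(0),full_matrices=False)[2][0],np.percentile(Q[:,2],[50,98]),'y span',np.percentile(Q@u,[0.5,99.5]))
t=Q@x; print('x mid',(np.percentile(t,1)+np.percentile(t,99))/2, np.median(t))
# cross-check by edge rays onto z=200 plane per row: centre between rail's pixel edges
c=[]
for r in range(30,370,10):
    cc=np.nonzero(m[r])[0]
    if len(cc)>8: c.append(onplane(w,(cc.min()+cc.max())/2,r,200))
c=np.array(c); l=np.polyfit(c[:,1],c[:,0],1); print('rail centre line rays: x mean',(c@x).mean(),'dx/dy',l, np.degrees(np.arctan(l[0])))
o=(hsv[...,0]>4)&(hsv[...,0]<22)&(hsv[...,1]>120)&(u_>130)&(v_>130)&(v_<320)
zz=P[o][:,2]; print('roof z',np.percentile(zz,[50,90]))
k=o&(abs(P[...,2]-np.median(zz))<5); Q=P[k]; print(cv2.minAreaRect(Q[:,:2].astype(np.float32)),'x range',np.percentile(Q@x,[1,99]))
s=monitor.observe()['tcp_pos']; print('tcp x',s@x,'y',s@u)
d=dict(np.load('s2.npz')); P=pts(d); hsv=cv2.cvtColor(d['img'],cv2.COLOR_RGB2HSV)
k=(hsv[...,0]>4)&(hsv[...,0]<22)&(hsv[...,1]>150)&(u_>235)&(u_<285)&(v_<310)&(v_>210); Q=P[k]
print('side shield z',np.percentile(Q[:,2],[1,99]),'x',np.percentile(Q@x,[1,99]),'y',np.percentile(Q@u,[1,99]))
E
```

```text
rail 10703 [463.59786887   6.40730502 205.37971413] [2.17957108e-01 9.75958341e-01 1.25525756e-04] [206.27819904 208.65403028] y span [  8.73869452 248.02457237]
x mid 452.774412653884 450.2957962361856
rail centre line rays: x mean 454.7638451873951 dx/dy [2.23416154e-01 4.65932981e+02] 12.593979263571395
roof z [253.59429086 254.4890524 ]
((330.1492004394531, 36.124794006347656), (75.43894958496094, 34.06853485107422), 77.60272979736328) x range [297.92702689 331.0924974 ]
tcp x 315.5837234913923 y 143.3833298628516
side shield z [114.40243323 264.28956445] x [300.82728622 360.96680359] y [ 64.919989   218.97194254]
```

Request:
jog_arm(
  moves=[
    {"offset":[0,-2,0],"turn":[0,0,0],"claw":1},
    {"offset":[0,-4.5,0],"turn":[0,0,0],"claw":1},
    {"offset":[0,-7,0],"turn":[0,0,0],"claw":1},
    {"offset":[0,-9.5,0],"turn":[0,0,0],"claw":1},
    {"offset":[0,-12,0],"turn":[0,0,0],"claw":1},
    {"offset":[0,-13.5,0],"turn":[0,0,0],"claw":1},
    {"offset":[0,-14,0],"turn":[0,0,0],"claw":1},
    {"offset":[0,-14,0],"turn":[0,0,0],"claw":1},
    {"offset":[0,-14,0],"turn":[0,0,0],"claw":1},
    {"offset":[0,-14,0],"turn":[0,0,0],"claw":1},
  ],
)

```text
clock: 5.35
tcp_pos: [475.4, 41.3, 261.5]
tcp_rot: [-0.626, 0.779, -0.0, 0.0]
wrist_force: [-0.3, -0.7, -2.2]
opening: 11.1
finger_force: 59.7
```

```bash
python3 - <<'E'
from h import *
x=np.array([.976,-.216,0])
d=grab('side','s3'); w=grab('wrist','w3'); v_,u_=np.mgrid[:480,:640]
big=np.hstack([cv2.resize(d['img'][120:320,220:420],(400,400)),cv2.resize(w['img'],(400,400))]); cv2.imwrite('pics/m3.png',big[:,:,::-1])
s=monitor.observe(); print(s['clock'],s['tcp_pos'],s['tcp_pos']@x,s['wrist_force'])
P=pts(w); hsv=cv2.cvtColor(w['img'],cv2.COLOR_RGB2HSV)
o=(hsv[...,0]>4)&(hsv[...,0]<22)&(hsv[...,1]>120)&(u_>130)&(v_>130)&(v_<320)&(P[...,2]>240)
Q=P[o]; print('roof',np.median(Q[:,2]),'x range',np.percentile(Q@x,[1,99]))
E
```

```text
5.45 [475.51872665  41.19218342 261.64763389] 455.2087655936841 [ 0.14903548  0.56295582 -2.78087448]
roof 254.2581264826577 x range [437.53321325 470.62351918]
```

View pics/m3.png

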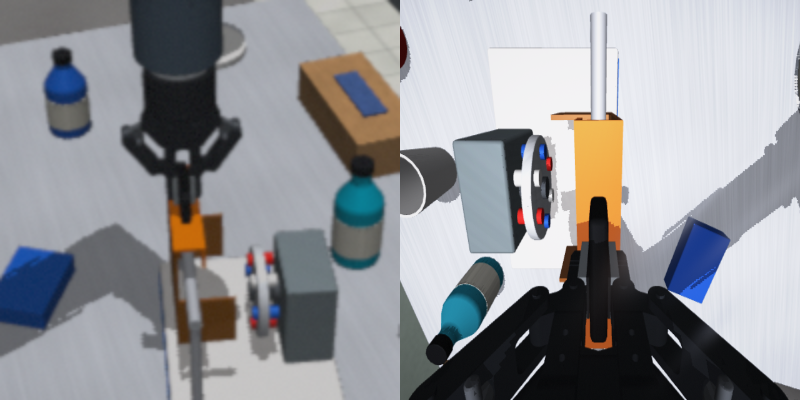

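The rail is seen coming out under the middle of the roof (wrist half, (598,60)), and in the side half it lies between the lip and the wing tops. Next I lower the shield.

Request:
jog_arm(
  moves=[
    {"offset":[0,0,1],"turn":[0,0,0],"claw":1},
    {"offset":[0,0,2.2],"turn":[0,0,0],"claw":1},
    {"offset":[0,0,3.2],"turn":[0,0,0],"claw":1},
    {"offset":[0,0,3.8],"turn":[0,0,0],"claw":1},
    {"offset":[0,0,4.1],"turn":[0,0,0],"claw":1},
    {"offset":[0,0,4.3],"turn":[0,0,0],"claw":1},
    {"offset":[0,0,4.3],"turn":[0,0,0],"claw":1},
    {"offset":[0,0,4.3],"turn":[0,0,0],"claw":1},
    {"offset":[0,0,4.3],"turn":[0,0,0],"claw":1},
  ],
)

```text
clock: 6.35
tcp_pos: [476.2, 40.8, 219.1]
tcp_rot: [-0.626, 0.78, -0.0, 0.0]
wrist_force: [-3.3, -0.5, 5.2]
opening: 11.3
finger_force: 60.8
```

Request:
jog_arm(
  moves=[
    {"offset":[0,0,0],"turn":[0,0,0],"claw":0.7},
    {"offset":[0,0,0],"turn":[0,0,0],"claw":0.5},
    {"offset":[0,0,0],"turn":[0,0,0],"claw":0.4},
    {"offset":[0,0,0],"turn":[0,0,0],"claw":0.4},
    {"offset":[0,0,-1],"turn":[0,0,0],"claw":0.4},
    {"offset":[0,0,-3],"turn":[0,0,0],"claw":0.4},
    {"offset":[0,0,-6],"turn":[0,0,0],"claw":0.2},
    {"offset":[0,0,-10],"turn":[0,0,0],"claw":0},
    {"offset":[0,5,-13],"turn":[0,0,0],"claw":0},
    {"offset":[0,8,-13],"turn":[0,0,0],"claw":0},
    {"offset":[0,8,-13],"turn":[0,0,0],"claw":0},
  ],
)

```text
clock: 7.45
tcp_pos: [396.0, 58.4, 351.9]
tcp_rot: [-0.627, 0.779, -0.001, 0.004]
wrist_force: [0.2, -0.4, 0.0]
opening: 85.5
finger_force: 0.0
```

```bash
python3 - <<'E'
from h import *
x=np.array([.976,-.216,0])
d=grab('side','s4'); np.savez('s4.npz',**d); w=grab('scene','c4'); np.savez('c4.npz',**w)
a=cv2.resize(d['img'][160:460,220:520],(400,400)); b=cv2.resize(w['img'][170:320,120:270+60],(560,400))
cv2.imwrite('pics/m4.png',np.hstack([a,b[:,:400]])[:,:,::-1])
s=monitor.observe(); print(s['clock'],s['tcp_pos'],s['tcp_rot'],s['joint_positions'].round(2),s['wrist_force'])
E
```

```text
7.55 [397.57473592  58.39175348 349.46848724] [-6.26604014e-01  7.79336630e-01 -2.25942992e-04  1.33248938e-03] [ 0.54 -0.05  0.05  0.   -1.68 -0.76] [-0.119285   0.7536604 -0.5211498]
```

View pics/m4.png

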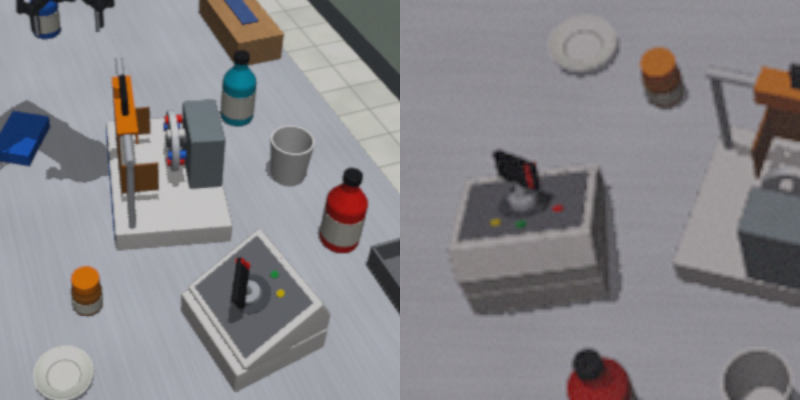

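The shield hangs on the rail (left half, (125,105)), straddling it with its wings towards the rotor. The key's red end points near the red mark, with red at (558,208), green at (520,224) and yellow at (495,222) in the right half. Next I measure the key in the panel frame.

```bash
cat > key.py <<'E'
from h import *
n=np.array([-.462,-.09,.883]); n/=np.linalg.norm(n)
e1=np.cross([0,0,1.],n)*-1; e1/=np.linalg.norm(e1)  # horizontal in panel
e2=np.cross(n,e1)
if e1[1]<0: e1,e2=-e1,-e2
def ana(d,c0=np.array([555,-308,110.]),rad=110,show=True):
    P=pts(d); hsv=cv2.cvtColor(d['img'],cv2.COLOR_RGB2HSV); mx=d['img'].max(2); ok=d['depth']>0
    near=ok&(np.linalg.norm(P-c0,axis=-1)<rad)
    pm=near&(mx<125)&(mx>40)&(hsv[...,1]<50)
    # panel height: mode of n-coordinate
    H=P@n; hh=H[pm]; b=np.histogram(hh,np.arange(hh.min(),hh.max(),2)); h0=b[1][b[0].argmax()]+1
    Q=P[pm&(abs(H-h0)<5)]; c=Q.mean(0); nn=np.linalg.svd(Q-c,full_matrices=False)[2][2]; nn*=np.sign(nn[2]); h0=np.median(Q@n)
    print('panel h0',h0.round(1),'fit n',nn.round(3),len(Q))
    print('panel rect',cv2.minAreaRect(np.stack([Q@e1,Q@e2],1).astype(np.float32)))
    k=near&(H-h0>32)&(H-h0<75)
    K=P[k]; E=np.stack([K@e1,K@e2],1).astype(np.float32); print('key',len(K),'hmax',np.percentile(K@n-h0,98).round(1),cv2.minAreaRect(E),'med',np.median(E,0))
    top=E[(K@n-h0)>58]; 
    if len(top)>5: print('top',len(top),cv2.minAreaRect(top))
    col=near&(H-h0>8)&(H-h0<20)&(mx>110); E=np.stack([P[col]@e1,P[col]@e2],1); 
    if len(E): print('collar',len(E),E.mean(0),E.min(0),E.max(0))
    for nm,lo,hi in(('green',45,80),('yel',22,35),('red',-1,6)):
        for t,a,z in(('mark',-4,6),('bow',25,75)):
            q=near&(hsv[...,0]>=lo)&(hsv[...,0]<=hi)&(hsv[...,1]>130)&(H-h0>a)&(H-h0<z)
            if q.sum()>1: print(nm,t,q.sum(),np.array([np.median(P[q]@e1),np.median(P[q]@e2)]).round(1))
    return h0
def world(a,b,h): return a*e1+b*e2+h*n
E
python3 - <<'E'
from key import *
print(n,e1,e2)
for f in('c4','s4'): print(f); h=ana(dict(np.load(f+'.npz')))
E
```

```text
[-0.46171544 -0.08994457  0.88245613] [-0.19121084  0.98154899 -0.        ] [-0.86617392 -0.16873518 -0.4703947 ]
c4
panel h0 -150.6 fit n [-0.468 -0.085  0.88 ] 773
panel rect ((-401.63983154296875, -476.246337890625), (152.5847930908203, 150.2862091064453), 87.57130432128906)
key 162 hmax 65.0 ((-409.8092041015625, -483.881103515625), (15.925641059875488, 75.12901306152344), 49.73691177368164) med [-405.01965 -489.0719 ]
top 46 ((-405.33453369140625, -486.17303466796875), (14.922908782958984, 63.8371696472168), 47.991912841796875)
collar 30 [-408.61669635 -493.52335239] [-420.25097332 -503.90719226] [-394.48359094 -480.04970472]
green mark 5 [-405.7 -530.6]
yel mark 7 [-436.4 -521.5]
red mark 3 [-362.3 -510.8]
red bow 9 [-390.6 -506.5]
s4
panel h0 -151.2 fit n [-0.466 -0.081  0.881] 3368
panel rect ((-412.7654724121094, -468.42822265625), (149.9688262939453, 150.41282653808594), 89.2645263671875)
key 381 hmax 66.6 ((-407.85302734375, -482.0069274902344), (13.295099258422852, 65.90132904052734), 46.4018440246582) med [-410.60962 -481.86142]
top 200 ((-407.40228271484375, -481.5169982910156), (11.825669288635254, 65.89871978759766), 46.669490814208984)
collar 111 [-412.62166097 -486.57014775] [-424.27866853 -498.77952579] [-395.64975474 -470.74895807]
green mark 21 [-407.8 -527.3]
yel mark 28 [-436.4 -515.6]
red mark 2 [-369.4 -507.3]
red bow 25 [-390.2 -504.2]
```

```bash
python3 - <<'E'
from key import *
h0=-151; b=np.array([.70,-.72]); y=.72*e1+.70*e2
print(world(-406.5,-483.5,h0), y)
p=world(-406.5,-483.5,h0+170); print(p); rows(p,frame(-n,y)); print(frame(-n,y).as_matrix().round(2))
E
```

```text
[ 566.24133078 -303.83457423   94.18496072] [-0.74399355  0.58860064 -0.32927629]
[ 487.74970596 -319.12515049  244.2025034 ]
offset cm [ 34.95 -16.89  10.5 ] turn [ 23.14 -15.92  21.93]
[[-0.49 -0.74  0.46]
 [-0.81  0.59  0.09]
 [-0.34 -0.33 -0.88]]
```

Request:
jog_arm(
  moves=[
    {"offset":[10,0,0],"turn":[6,-4,6],"claw":0},
    {"offset":[20,-5,2],"turn":[12,-8,12],"claw":0},
    {"offset":[35,-16.9,10.5],"turn":[23.1,-15.9,21.9],"claw":0},
    {"offset":[35,-16.9,10.5],"turn":[23.1,-15.9,21.9],"claw":0},
    {"offset":[35,-16.9,10.5],"turn":[23.1,-15.9,21.9],"claw":0},
    {"offset":[35,-16.9,10.5],"turn":[23.1,-15.9,21.9],"claw":0},
    {"offset":[35,-16.9,10.5],"turn":[23.1,-15.9,21.9],"claw":0},
    {"offset":[35,-16.9,10.5],"turn":[23.1,-15.9,21.9],"claw":0},
    {"offset":[35,-16.9,10.5],"turn":[23.1,-15.9,21.9],"claw":0},
    {"offset":[35,-16.9,10.5],"turn":[23.1,-15.9,21.9],"claw":0},
    {"offset":[35,-16.9,10.5],"turn":[23.1,-15.9,21.9],"claw":0},
    {"offset":[35,-16.9,10.5],"turn":[23.1,-15.9,21.9],"claw":0},
    {"offset":[35,-16.9,10.5],"turn":[23.1,-15.9,21.9],"claw":0},
    {"offset":[35,-16.9,10.5],"turn":[23.1,-15.9,21.9],"claw":0},
  ],
)

```text
clock: 8.95
tcp_pos: [487.4, -319.2, 244.3]
tcp_rot: [-0.45, 0.86, -0.07, 0.231]
wrist_force: [0.4, 0.1, 0.1]
opening: 85.8
finger_force: 0.0
```

```bash
python3 - <<'E'
from key import *
s=monitor.observe(); print(s['clock'],s['tcp_pos'],s['joint_positions'].round(2)); print(R.from_quat(s['tcp_rot']).as_matrix().round(2))
w=grab('wrist','w5'); np.savez('w5.npz',**w); ana(w)
E
```

```text
8.95 [ 487.38265036 -319.18615786  244.31797108] [-0.52  0.12 -0.   -0.35 -1.09  0.02]
[[-0.49 -0.74  0.46]
 [-0.81  0.59  0.09]
 [-0.33 -0.33 -0.88]]
panel h0 -148.5 fit n [-0.488 -0.081  0.869] 2958
panel rect ((-414.01214599609375, -480.83160400390625), (110.04061126708984, 131.84811401367188), 3.5324833393096924)
key 1220 hmax 63.8 ((-406.9415283203125, -481.1474304199219), (12.021997451782227, 64.64002990722656), 46.3194694519043) med [-409.59076 -478.23334]
top 1132 ((-406.878173828125, -481.1648864746094), (11.95985221862793, 64.52428436279297), 46.3194694519043)
collar 486 [-407.30324549 -481.81154545] [-423.10318507 -498.01428384] [-390.43681998 -465.22993604]
green mark 107 [-407.7 -526.2]
yel mark 116 [-436.2 -515.3]
red mark 103 [-367.4 -502.8]
red bow 55 [-387.1 -499. ]
```

View pics/w5.png

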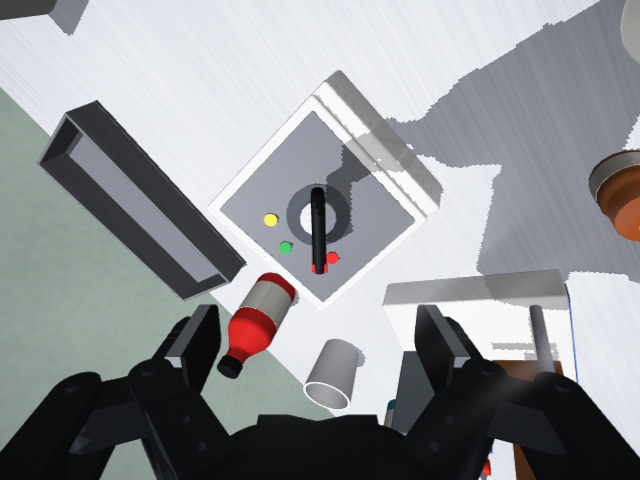

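The wrist view shows the key's bow along the column at (318,185..272), red end down beside the red mark at (332,258). Green is at (286,247) and yellow at (271,220).

```bash
python3 - <<'E'
from key import *
rows(world(-407,-481.3,-113),frame(-n,.691*e1+.723*e2))
E
```

```text
offset cm [ 0.13  0.09 13.22] turn [ 0.04 -0.14 -2.04]
```

Request:
jog_arm(
  moves=[
    {"offset":[0.1,0.1,4],"turn":[0,0,-2],"claw":0.2},
    {"offset":[0.1,0.1,8],"turn":[0,0,-2],"claw":0.3},
    {"offset":[0.1,0.1,11],"turn":[0,0,-2],"claw":0.3},
    {"offset":[0.1,0.1,13.2],"turn":[0,0,-2],"claw":0.3},
    {"offset":[0.1,0.1,13.2],"turn":[0,0,-2],"claw":0.5},
    {"offset":[0.1,0.1,13.2],"turn":[0,0,-2],"claw":0.6},
    {"offset":[0.1,0.1,13.2],"turn":[0,0,-2],"claw":1},
    {"offset":[0.1,0.1,13.2],"turn":[0,0,-2],"claw":1},
    {"offset":[0.1,0.1,13.2],"turn":[0,0,-2],"claw":1},
    {"offset":[0.1,0.1,13.2],"turn":[0,0,-2],"claw":1},
    {"offset":[0.1,0.1,13.2],"turn":[0,0,-2],"claw":1},
  ],
  squeeze=70,
)

```text
clock: 10.1
tcp_pos: [546.6, -309.0, 127.9]
tcp_rot: [-0.465, 0.852, -0.074, 0.23]
wrist_force: [-5.5, 2.1, 6.2]
opening: 10.0
finger_force: 70.1
```

Request:
jog_arm(
  moves=[
    {"offset":[0,0,0],"turn":[0,0,3],"claw":1},
    {"offset":[0,0,0],"turn":[0,0,8],"claw":1},
    {"offset":[0,0,0],"turn":[0,0,13],"claw":1},
    {"offset":[0,0,0],"turn":[0,0,18],"claw":1},
    {"offset":[0,0,0],"turn":[0,0,23],"claw":1},
    {"offset":[0,0,0],"turn":[0,0,28],"claw":1},
    {"offset":[0,0,0],"turn":[0,0,33],"claw":1},
    {"offset":[0,0,0],"turn":[0,0,38],"claw":1},
    {"offset":[0,0,0],"turn":[0,0,42],"claw":1},
    {"offset":[0,0,0],"turn":[0,0,44],"claw":1},
    {"offset":[0,0,0],"turn":[0,0,44],"claw":1},
    {"offset":[0,0,0],"turn":[0,0,44],"claw":1},
  ],
)

```text
clock: 11.3
tcp_pos: [545.9, -308.1, 127.6]
tcp_rot: [-0.112, 0.964, 0.018, 0.24]
wrist_force: [-7.7, 4.0, 8.4]
opening: 9.3
finger_force: 70.7
```

```bash
python3 - <<'E'
from key import *
s=monitor.observe(); T=R.from_quat(s['tcp_rot']).as_matrix()
print(s['clock'],s['tcp_pos'],s['joint_positions'].round(2),s['wrist_force'],'torque about -n',-s['ft_torque']@n,s['ft_torque'],'tool y in e1,e2',T[:,1]@e1,T[:,1]@e2,np.degrees(np.arctan2(T[:,1]@e2,T[:,1]@e1)), T[:,2]@n)
E
```

```text
11.3 [ 545.94333232 -308.07360792  127.63910071] [-0.45  0.27 -0.11 -0.39 -0.83 -0.68] [-7.69425723  3.99057385  8.4076167 ] torque about -n 0.018978913176703527 [1.51919447 2.2141382  0.999037  ] tool y in e1,e2 0.9992605798474151 0.038445713369048784 2.203320365090782 -0.9999965459963578
```

Request:
jog_arm(
  moves=[
    {"offset":[0,0,0],"turn":[0,0,5],"claw":1},
    {"offset":[0,0,0],"turn":[0,0,10],"claw":1},
    {"offset":[0,0,0],"turn":[0,0,15],"claw":1},
    {"offset":[0,0,0],"turn":[0,0,20],"claw":1},
    {"offset":[0,0,0],"turn":[0,0,25],"claw":1},
    {"offset":[0,0,0],"turn":[0,0,30],"claw":1},
    {"offset":[0,0,0],"turn":[0,0,35],"claw":1},
    {"offset":[0,0,0],"turn":[0,0,39],"claw":1},
    {"offset":[0,0,0],"turn":[0,0,42],"claw":1},
    {"offset":[0,0,0],"turn":[0,0,44],"claw":1},
    {"offset":[0,0,0],"turn":[0,0,44],"claw":1},
  ],
  squeeze=90,
)

```text
clock: 12.4
tcp_pos: [546.0, -307.0, 127.8]
tcp_rot: [0.257, 0.936, 0.108, 0.216]
wrist_force: [-8.1, 8.7, 10.7]
opening: 9.2
finger_force: 92.1
```

```bash
python3 - <<'E'
from key import *
s=monitor.observe(); T=R.from_quat(s['tcp_rot']).as_matrix()
print(s['clock'],s['tcp_pos'],s['joint_efforts'].round(2),s['wrist_force'],s['ft_torque']@T,'ang',np.degrees(np.arctan2(T[:,1]@e2,T[:,1]@e1)), T[:,2]@n)
w=grab('wrist'); d=grab('side')
cv2.imwrite('pics/m6.png',np.hstack([cv2.resize(w['img'],(400,400)),cv2.resize(d['img'][310:450,340:480],(400,400))])[:,:,::-1])
E
```

```text
12.4 [ 545.98608375 -306.96408209  127.80119304] [ -2.41 -31.39  22.94   4.6    3.63  -0.74] [-8.12844177  8.7406383  10.73565813] [-1.60295873  3.44628388 -0.40457414] ang -41.787645683486474 -0.9999963319377497
```

View pics/m6.png

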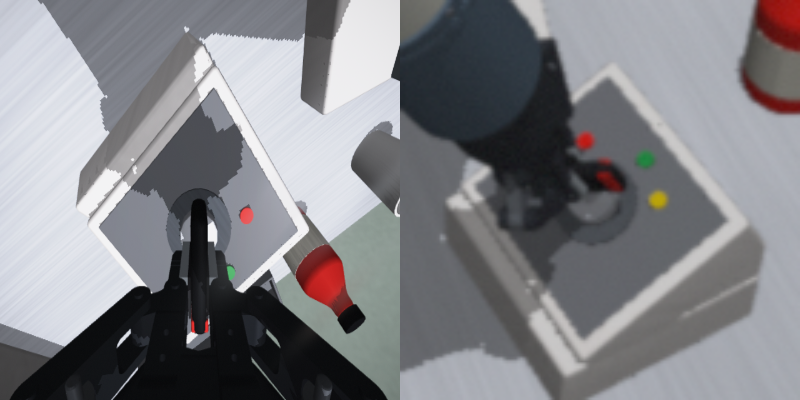

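Key and jaws are aligned (left half, bow at (198,200..330)). The moment of about 0.4 N m exceeds the spring's 0.28, so the key is at or near the stop. I push slightly further and hold.

Request:
jog_arm(
  moves=[
    {"offset":[0,0,0],"turn":[0,0,2],"claw":1},
    {"offset":[0,0,0],"turn":[0,0,3],"claw":1},
    {"offset":[0,0,0],"turn":[0,0,3],"claw":1},
    {"offset":[0,0,0],"turn":[0,0,3],"claw":1},
    {"offset":[0,0,0],"turn":[0,0,3],"claw":1},
    {"offset":[0,0,0],"turn":[0,0,3],"claw":1},
    {"offset":[0,0,0],"turn":[0,0,3],"claw":1},
    {"offset":[0,0,0],"turn":[0,0,3],"claw":1},
  ],
)

```text
clock: 13.3
tcp_pos: [546.0, -307.0, 127.8]
tcp_rot: [0.28, 0.929, 0.113, 0.213]
wrist_force: [-8.0, 9.3, 10.7]
opening: 9.3
finger_force: 96.9
```

```bash
python3 - <<'E'
from key import *
s=monitor.observe(); T=R.from_quat(s['tcp_rot']).as_matrix()
print(s['clock'],s['tcp_pos'],s['joint_efforts'].round(2),s['wrist_force'],s['ft_torque']@T,'ang',np.degrees(np.arctan2(T[:,1]@e2,T[:,1]@e1)))
E
```

```text
13.3 [ 545.97629237 -306.984419    127.84472273] [ -3.59 -31.4   22.91   3.99   3.74  -1.52] [-8.00691721  9.25177229 10.72529975] [-1.44293055  3.63114642 -1.52964159] ang -44.56849212434821
```

Request:
jog_arm(
  moves=[
    {"offset":[0,0,0],"turn":[0,0,0],"claw":1},
    {"offset":[0,0,0],"turn":[0,0,0],"claw":1},
    {"offset":[0,0,0],"turn":[0,0,-4],"claw":1},
    {"offset":[0,0,0],"turn":[0,0,-10],"claw":1},
    {"offset":[0,0,0],"turn":[0,0,-16],"claw":1},
    {"offset":[0,0,0],"turn":[0,0,-22],"claw":1},
    {"offset":[0,0,0],"turn":[0,0,-28],"claw":1},
    {"offset":[0,0,0],"turn":[0,0,-33],"claw":1},
    {"offset":[0,0,0],"turn":[0,0,-36],"claw":1},
    {"offset":[0,0,0],"turn":[0,0,-36],"claw":1},
    {"offset":[0,0,0],"turn":[0,0,-36],"claw":0.8},
    {"offset":[0,0,0],"turn":[0,0,-36],"claw":0.6},
    {"offset":[0,0,0],"turn":[0,0,-36],"claw":0.3},
    {"offset":[0,0,0],"turn":[0,0,-36],"claw":0.2},
    {"offset":[0,0,0],"turn":[0,0,-36],"claw":0.2},
    {"offset":[0,0,-2],"turn":[0,0,-36],"claw":0.2},
    {"offset":[0,0,-6],"turn":[0,0,-36],"claw":0.2},
    {"offset":[0,0,-11],"turn":[0,0,-36],"claw":0.2},
    {"offset":[0,0,-16],"turn":[0,0,-36],"claw":0.2},
    {"offset":[0,0,-16],"turn":[0,0,-36],"claw":0.2},
  ],
)

```text
clock: 15.3
tcp_pos: [473.4, -325.8, 276.3]
tcp_rot: [-0.019, 0.969, 0.036, 0.242]
wrist_force: [1.0, 0.1, 0.4]
opening: 68.4
finger_force: 0.0
```

```bash
python3 - <<'E'
from key import *
s=monitor.observe(); print(s['clock'],s['tcp_pos'],s['wrist_force'])
w=grab('wrist'); ana(w); d=grab('side'); c=grab('scene')
cv2.imwrite('pics/m7.png',np.hstack([cv2.resize(d['img'][140:460,200:520],(400,400)),cv2.resize(c['img'][150:350,130:400],(400,400))])[:,:,::-1])
E
```

```text
15.3 [ 473.35502192 -325.77206584  276.26031461] [0.95637832 0.06477054 0.36561442]
panel h0 -148.1 fit n [-0.488 -0.079  0.869] 1908
panel rect ((-388.8681945800781, -470.7018737792969), (112.17013549804688, 90.3674087524414), 83.05768585205078)
key 969 hmax 63.6 ((-405.71002197265625, -481.28857421875), (65.31277465820312, 11.823617935180664), 88.73515319824219) med [-405.69403 -478.0808 ]
top 898 ((-405.6697692871094, -481.4596862792969), (64.97712707519531, 11.821203231811523), 88.63550567626953)
collar 419 [-405.72463275 -481.22597851] [-422.78507061 -496.31316464] [-389.9558699  -466.49961324]
yel mark 88 [-435.7 -514.3]
red mark 94 [-366.8 -501.9]
red bow 39 [-402.9 -508.5]
```

View pics/m7.png

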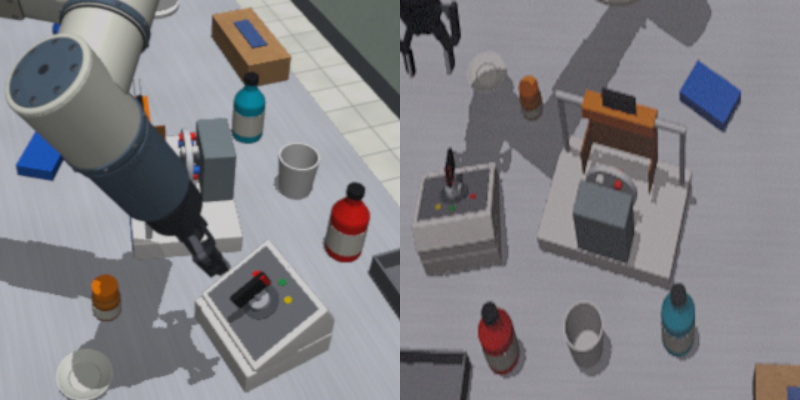

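The key's bow now lies within about 1° of the green mark. The shield still hangs over the rail (right half, (617,105)), the bystanders stand where they were, and the gripper is clear.

```bash
python3 -c "
from plant import manip
print(manip.job_done())"
```

```text
the job is handed in; nothing more can be done
None
```

The shield hangs on the guard rail with its wings towards the rotor. After that I turned the key to its start stop, held it there for about a second and let it return to run, then handed the job in at about 15.5 s on the robot's clock.

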